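# Level the lids on the display risers

## Task

The three canisters stand on the wrong display risers. Swap them about, so that each riser carries one canister, upright in the middle of its top, and all three lids come out at the same height; the cork mat is a free spot to set one aside. Do not knock a canister over, and leave the candle, the cutter and the tape core where they are.

Things in the scene. Friction and masses are not known exactly. Their poses are not given: they have to be found in the camera images.
- can_short: Upright round kraft-paper canister with a flat steel lid and straight sides, the shortest and widest of the three: 62 mm diameter, 60 mm tall (lid included), about 130 g. Loose. Origin at the centre of its underside, z up through the lid. At the start it stands on the low riser.
- can_mid: Upright round kraft-paper canister with a flat steel lid and straight sides, the middle one of the three: 56 mm diameter, 90 mm tall (lid included), about 160 g. Loose. Origin at the centre of its underside, z up through the lid. At the start it stands on the high riser.
- can_tall: Upright round kraft-paper canister with a flat steel lid and straight sides, the tallest and slimmest of the three: 50 mm diameter, 120 mm tall (lid included), about 180 g. Loose. Origin at the centre of its underside, z up through the lid. At the start it stands on the middle riser.
- riser_low: Square plywood display riser, the lowest, with the largest top of the three, fixed to the bench: flat top 110 x 110 mm, 40 mm high. Origin at the centre of its underside on the bench, x and y along its sides; its top is 40 mm above. Open towards its own -x under the top.
- riser_mid: Square plywood display riser, the middle one of the three, fixed to the bench: flat top 100 x 100 mm, 70 mm high. Origin at the centre of its underside on the bench, x and y along its sides; its top is 70 mm above. Open towards its own -x under the top.
- riser_high: Square plywood display riser, the highest, with the smallest top of the three, fixed to the bench: flat top 90 x 90 mm, 100 mm high. Origin at the centre of its underside on the bench, x and y along its sides; its top is 100 mm above. Open towards its own -x under the top.
- mat: Square cork mat lying flat on the bench, fixed, 110 x 110 mm, 4 mm thick, empty at the start: the free spot. Origin at the centre of its underside.
- candle: Bystander: white candle, 22 mm thick, on a round steel foot of 52 mm diameter; 129 mm tall in all. Loose. Origin at the centre of its underside.
- cutter: Bystander: black cutter knife lying on the bench, 134 mm long, 26 mm wide, 14 mm thick. Loose. Origin under the middle of its 100 mm handle; its x axis points to the grey nose.
- tape: Bystander: empty tape core standing on its flat end, 96 mm outer diameter, 48 mm tall. Loose. Origin at the centre of its underside.
Mind the look-alikes: they are no part of the job. What is shaped like the riser_low but blue is not meant.

How it is judged:
By the outcome, as a careful person would: the job done as asked, in the order asked, and still so for the second after the job is handed in, with the robot touching nothing.
It also fails if it takes over 106 s, if anything falls off the work surface, if the arm or the gripper's body presses on something with over 40 N, if the wrist force passes 120 N, or if a joint passes its speed limit or range.

## Robot

A 6-joint arm with a two-finger parallel gripper is mounted at the origin on the work surface. World frame = base frame: x ahead of the robot, y to its left, z up, the work surface at z = 0. Lengths are in mm, angles in degrees, forces in N, time in s.
With the tool pointing down it reaches from about 350 to 850 mm from the base axis. Payload 8.1 kg.
Tool frame: the origin (TCP) lies at the centre of the arm's flange, where the gripper is bolted on; the fingertips stand 173 mm ahead of it and the grasp point (between the pads) lies 155 mm ahead of it; z points along the fingers, y is the line along which they close (so a half turn about z gives the same grasp; the last joint's range is limited). The gripper opens to 85 mm and grips with 20 to 120 N. Pads are 22 mm wide; open, the fingers measure 114 mm over their backs; the gripper's body (76 mm by 85 mm) begins 54 mm behind the grasp point. The pads swing forward as they close: fully open they stand 13 mm farther back than shut.
Start: joints at [-81.268, 7.471, 85.268, -0, 87.261, -4.893], TCP at [141.36, -583.116, 404.692] pointing down, gripper open.
Joint ranges: [-169.43, 169.43], [-51.17, 129.36], [1.28, 143.12], [-76.62, 256.62], [0, 156.53], [-152.29, 152.29]. Speed limits (degrees/s): [136.94, 136.94, 159.86, 180, 180, 180].

## Interface

Orientations are given as [roll, pitch, yaw] about the fixed x, y, z axes, in that order (R = Rz(yaw) Ry(pitch) Rx(roll)).
In Python, from bench import * gives the robot as it stands.
- The arm moves only by the shell command python3 -m jog 'ROWS' [FORCE]. ROWS is text: rows parted by semicolons, each of 7 numbers parted by spaces: the shift along the tool's x, y, z scaled (see below), then the turn, a rotation vector about the tool's x, y, z scaled (see below), then the closure, from -1 (fully open) to 1 (shut). In form: tx ty tz wx wy wz hand; .... A call has 1 to 5 rows; each row shifts and turns the commanded pose from where the row before left it, along the tool's axes as they then stand; what a row does not reach is not made up. The controller multiplies each number of a shift by 0.1 m and each number of a turn by 60 degrees. A row lasts 1/8 s, in which the tool goes at most 62.5 mm and 10.7 degrees, less where a joint would pass 70% of its speed; a pose out of reach is approached as far as the arm can. A call with a number of a shift or a turn outside -1 to 1 is refused whole. A call with a gripper value outside its range is refused whole. The fingers move at their own pace and stop on an object; FORCE is the grip in N (left out, the last holds). Time passes only in rows, so rows that do not move let the fingers close. It gives the time, the measured TCP pose, the force, the opening and the grip force at its end, in the units of the state.
- sense(): the state, without advancing time (a new reading comes with each control period).
- snapshot(name): name is "scene" or "top" or "wrist"; returns a dict with "img" (420x560x3 uint8, red, green, blue), "fx", "fy", "cx", "cy" (pixels), "extrinsics" (4x4, takes a point from camera to world coordinates). Camera axes: x right, y down, z forward; pixel columns grow to the right and rows downward; lengths in mm; the calibration is good to about 2 mm. A picture is of the moment at which its call begins. There is no depth.
- hand_in(): hands the job in; it is judged then, once.
The state is a dict: "time": time; "joint_pos": joint angles; "qd": joint speeds; "joint_efforts": joint torques, N m; "tool_pos": TCP position; "tcp_rot": TCP orientation; "ft_force": force on the tool from outside, world axes, zero at the start; "wrist_torque": the same for the moment, N m; "finger_gap": finger opening in mm; "grip_force": force on a finger pad.
Only numpy, scipy, OpenCV 4.12 (cv2) and the standard library are available. Lean on these libraries where they do the work, as an engineer would, in place of code of your own. Each camera call takes 0.05 s, during which the arm holds its last target. There are 200 camera calls.

## Working session

There is one attempt and no reset: what is moved stays moved. The work goes in short steps, Python scripts to look and compute and a shell command to move; the robot and the scene stay as the last step left them, time stands still between calls to the robot, and variables do not carry over. Pictures are saved under pics/ and viewed, at most 14 in all, crops included, and the job is handed in when it is done.

```bash
ls; mkdir -p pics; python3 - <<'E'
from bench import *
import cv2,numpy as np
for n in("scene","top"):
    s=snapshot(n); cv2.imwrite(f"pics/{n}0.png",s["img"][:,:,::-1]); print(n,s["fx"],s["cx"],s["cy"],np.round(s["extrinsics"],3).tolist())
print(sense())
E
```

```text
pics
scene 410.41153919325114 276.43500257400615 215.87816723278448 [[-0.874, 0.412, -0.259, 795.96], [0.487, 0.734, -0.473, 392.258], [-0.005, -0.539, -0.842, 783.97], [0.0, 0.0, 0.0, 1.0]]
top 534.4092294331084 275.45008902694246 213.27479017337177 [[-0.011, -0.995, 0.1, 446.552], [-1.0, 0.011, -0.003, -13.886], [0.002, -0.1, -0.995, 1388.738], [0.0, 0.0, 0.0, 1.0]]
{'time': 0.1, 'joint_pos': array([-8.12714814e+01,  7.51049672e+00,  8.53230446e+01, -1.75973582e-03,
        8.72618306e+01, -4.89487525e+00]), 'qd': array([-0.02233967, -0.03517484, -0.07349445,  0.02147322, -0.02388394,
       -0.03307403]), 'joint_efforts': array([ 1.05321647e-03, -5.70951176e+01, -5.01940405e+01, -2.50218282e-04,
        7.97011424e-03,  5.13484338e-05]), 'tool_pos': array([ 141.28929752, -582.91387798,  403.75200995]), 'tcp_rot': array([-1.79904826e+02, -6.38669922e-03,  1.36234741e+01]), 'ft_force': array([-0.47037002, -0.14282652,  0.43370265]), 'wrist_torque': array([ 0.01675816,  0.0306392 , -0.02493513]), 'grip_force': 0.0, 'finger_gap': 85.27459960792129}
```

View pics/scene0.png

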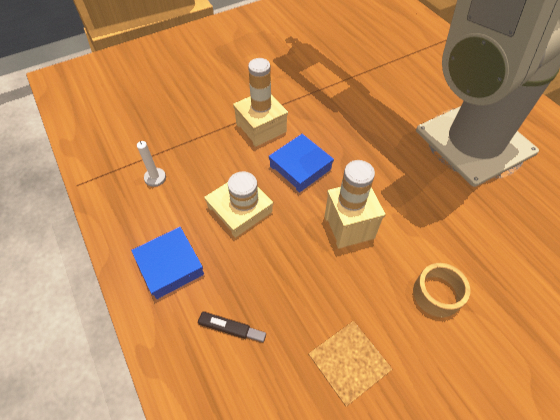

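View pics/top0.png

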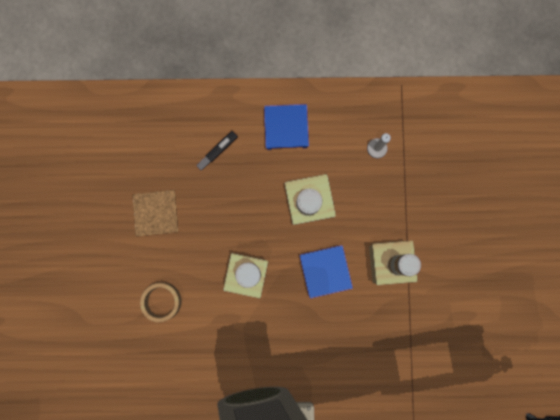

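The scene view shows short can (242,188) on the low riser, mid can (357,188) on the high riser, tall can (260,80) on the middle riser and mat at (350,362). The blue decoys are at (168,262) and (301,162). In the top view the cans are at (310,200), (247,275) and (405,264), and the mat is at (155,213). Next, a close crop to check this choice and get exact pixels.

```bash
python3 - <<'E'
import cv2
a=cv2.imread("pics/top0.png")
cv2.imwrite("pics/c1.png",cv2.resize(a[170:302,215:345],None,fx=4.5,fy=4.5,interpolation=cv2.INTER_CUBIC))
b=cv2.resize(a[225:300,355:435],None,fx=5,fy=5,interpolation=cv2.INTER_CUBIC);c=cv2.resize(a[180:255,120:200],None,fx=5,fy=5,interpolation=cv2.INTER_CUBIC)
cv2.imwrite("pics/c2.png",cv2.hconcat([b,c]))
E
```

```text
(no output)
```

View pics/c1.png

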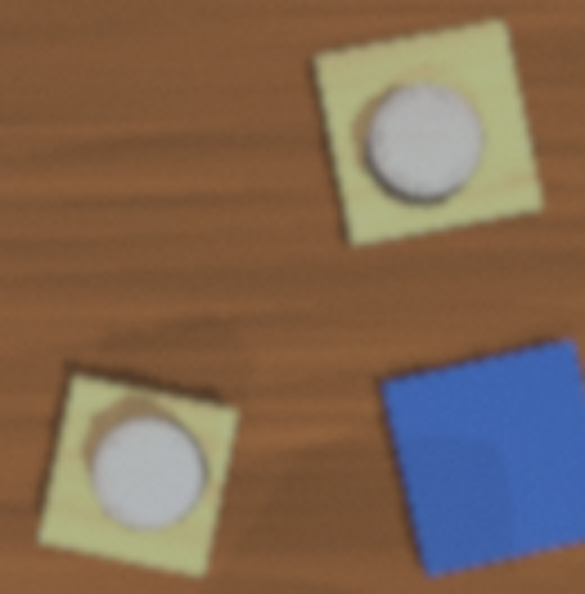

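View pics/c2.png

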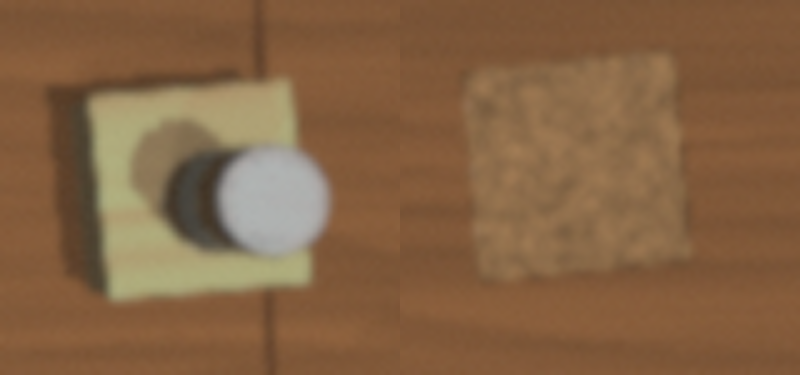

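The crop confirms the choice: natural plywood risers with steel lids. Corners are sharp enough to measure from.

```bash
cat > h.py <<'E'
from bench import *
import cv2,numpy as np
from scipy.spatial.transform import Rotation as R
def ray(s,uv,z):
    E=s["extrinsics"];uv=np.atleast_2d(uv).astype(float)
    d=np.c_[(uv[:,0]-s["cx"])/s["fx"],(uv[:,1]-s["cy"])/s["fy"],np.ones(len(uv))]@E[:3,:3].T
    return E[:3,3]+d*((z-E[2,3])/d[:,2])[:,None]
def go(p,yaw=None):
    "world shift to TCP goal p expressed in tool axes, scaled; plus yaw turn"
    st=sense();r=R.from_euler("xyz",st["tcp_rot"],degrees=True)
    v=r.inv().apply(np.array(p)-st["tool_pos"])/100
    print("shift",v.round(3),"n",st["tool_pos"].round(1),st["tcp_rot"].round(2))
    if yaw is not None:
        w=(r.inv()*R.from_euler("xyz",[180,0,yaw],degrees=True)).as_rotvec(degrees=True)/60; print("turn",w.round(3))
E
python3 - <<'E'
from h import *
s=snapshot("top")
def f(n,pts,sc,o,z):
    p=ray(s,np.array(pts)/sc+o-0.5*0,z)[:,:2]; c=p.mean(0); d=p-np.roll(p,-1,0)
    print(n,c.round(1),np.linalg.norm(d,axis=1).round(0) if len(p)>1 else "", np.degrees(np.arctan2(d[:,1],d[:,0])).round(1) if len(p)>1 else "")
f("low",[(315,55),(503,19),(543,208),(352,245)],4.5,(215,170),40)
f("short",[(424,141)],4.5,(215,170),100)
f("high",[(72,374),(238,408),(205,577),(38,543)],4.5,(215,170),100)
f("mid",[(148,472)],4.5,(215,170),190)
f("rmid",[(88,94),(289,79),(312,285),(110,299)],5,(355,225),70)
f("tall",[(273,200)],5,(355,225),190)
f("mat",[(65,72),(275,52),(290,258),(80,278)],5,(120,180),4)
f("tape",[(160,302)],1,(0,0),48)
f("candle",[(378,148)],1,(0,0),5)
E
```

```text
low [ 617.6 -107.2] [109. 110. 110. 110.] [ 100.3   10.6  -79.7 -169.8]
short [ 604.8 -100.7]  
high [427.3  54.6] [91. 91. 90. 91.] [  77.8  -11.7 -102.   168.4]
mid [430.1  45. ]  
rmid [ 454.  -310.8] [100. 101.  99. 101.] [  93.6    4.3  -86.7 -175.6]
tall [ 448.  -316.3]  
mat [590.6 293.6] [110. 108. 109. 108.] [  94.9    4.5  -85.2 -175. ]
tape [363.9 270.2]  
candle [ 756.  -290.9]
```

The goal is 160 mm for all three lids: short on high, mid on middle, tall on low. Order: mid → mat, short → high, tall → low, mid → middle. I first square the yaw to 0, so tool axes are (x, −y, −z).

```bash
python3 -m jog '0 0 0 0 0 0.1135 -1; 0 0 0 0 0 0.1135 -1; 0.4 -0.4 0 0 0 0 -1; 0.4 -0.4 0 0 0 0 -1; 0.4 -0.4 0 0 0 0 -1' 30; python3 -m jog '0.4 -0.4 0 0 0 0 -1; 0.4 -0.45 0 0 0 0 -1; 0.4 -0.45 0 0 0 0 -1; 0.3 -0.5 0 0 0 0 -1; 0.1 -0.55 0 0 0 0 -1'; python3 -m jog '0 -0.6 0 0 0 0 -1;0 -0.6 0 0 0 0 -1;0 -0.6 0 0 0 0 -1;0 -0.6 0 0 0 0 -1;0 -0.4 0 0 0 0 -1'; python3 -c "
from h import *
go([430,45,404],0)"
```

```text
time: 0.78
tool_pos: [262.2, -461.8, 404.3]
tcp_rot: [-180.0, 0.0, -0.0]
ft_force: [-0.1, -0.2, 0.7]
finger_gap: 85.5
grip_force: 0.0
time: 1.4
tool_pos: [422.3, -226.2, 404.4]
tcp_rot: [-180.0, -0.0, 0.0]
ft_force: [0.9, 0.0, 0.7]
finger_gap: 85.3
grip_force: 0.0
time: 2.02
tool_pos: [420.7, 54.2, 404.7]
tcp_rot: [-180.0, -0.0, 0.1]
ft_force: [-0.4, -0.0, 0.1]
finger_gap: 85.5
grip_force: 0.0
shift [0.093 0.092 0.007] n [420.7  54.2 404.7] [-1.7998e+02 -1.0000e-02  9.0000e-02]
turn [-0.    -0.     0.002]
```

```bash
python3 -m jog '0.09 0.09 0 0 0 0 -1; 0 0 0.4 0 0 0 -1; 0 0 0.3 0 0 0 -1; 0 0 0.16 0 0 0 -1; 0 0 0 0 0 0 -1'; python3 -c "
from h import *
s=snapshot('wrist');cv2.imwrite('pics/w1.png',s['img'][:,:,::-1])"
```

```text
time: 2.65
tool_pos: [430.0, 42.3, 317.7]
tcp_rot: [180.0, 0.1, -0.0]
ft_force: [1.2, -0.3, 2.0]
finger_gap: 85.4
grip_force: 0.0
```

View pics/w1.png

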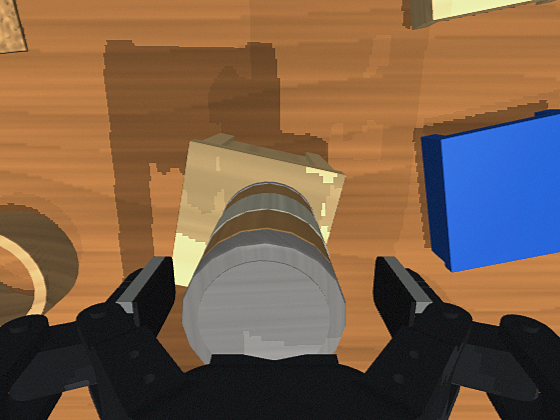

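The lid is centred at about (264,308) between the pads (172 and 377), so the can is about 3 mm off in y. That is fine for closing.

```bash
python3 -c "
from h import *
s=snapshot('wrist');print(ray(s,[(264,308)],190))
go([430,45,318])"; python3 -m jog '0 -0.027 0 0 0 0 -1; 0 0 0 0 0 0 1;0 0 0 0 0 0 1;0 0 0 0 0 0 1;0 0 0 0 0 0 1' 30;  python3 -m jog '0 0 0 0 0 0 1;0 0 0 0 0 0 1;0 0 0 0 0 0 1;0 0 0 0 0 0 1'
```

```text
[[435.30503144  45.06492201 190.        ]]
shift [-0.008 -0.025  0.018] n [430.8  42.5 319.8] [ 1.8e+02 -7.0e-02 -3.0e-02]
time: 3.38
tool_pos: [430.6, 45.7, 319.4]
tcp_rot: [-180.0, -0.1, 0.0]
ft_force: [-0.5, 0.3, 5.6]
finger_gap: 55.4
grip_force: 32.3
time: 3.88
tool_pos: [430.6, 45.7, 319.4]
tcp_rot: [-180.0, -0.1, 0.0]
ft_force: [0.2, 1.0, 6.5]
finger_gap: 55.4
grip_force: 32.4
```

```bash
python3 -m jog '0 0 -0.2 0 0 0 1;0 0 -0.2 0 0 0 1;0.2 -0.3 0 0 0 0 1;0.28 -0.43 0 0 0 0 1;0.28 -0.43 0 0 0 0 1' 40;  python3 -m jog '0.28 -0.43 0 0 0 0 1;0.28 -0.43 0 0 0 0 1;0.2 -0.3 0 0 0 0 1;0.08 -0.16 0 0 0 0 1; 0 0 0 0 0 0 1'; python3 -c "
from h import *
go([590.6,293.6,224.5],0)"
```

```text
time: 4.5
tool_pos: [506.8, 162.7, 358.2]
tcp_rot: [180.0, 0.0, -0.0]
ft_force: [0.6, 0.3, -0.5]
finger_gap: 55.0
grip_force: 43.0
time: 5.12
tool_pos: [590.2, 294.5, 357.2]
tcp_rot: [180.0, 0.1, 0.1]
ft_force: [-0.3, -0.8, -1.9]
finger_gap: 55.4
grip_force: 43.0
shift [0.007 0.008 1.327] n [590.2 294.5 357.2] [1.7996e+02 1.1000e-01 8.0000e-02]
turn [0.001 0.002 0.001]
```

```bash
python3 -m jog '0 0 0.4 0 0 0 1;0 0 0.4 0 0 0 1;0 0 0.3 0 0 0 1;0 0 0.15 0 0 0 1;0 0 0 0 0 0 1';  python3 -m jog '0 0 0.03 0 0 0 1;0 0 0.03 0 0 0 1;0 0 0 0 0 0 1'
```

```text
time: 5.75
tool_pos: [589.7, 292.9, 232.6]
tcp_rot: [179.9, 0.1, -0.0]
ft_force: [-0.3, 0.0, -1.6]
finger_gap: 55.3
grip_force: 43.0
time: 6.12
tool_pos: [590.4, 293.7, 228.2]
tcp_rot: [-180.0, -0.0, 0.0]
ft_force: [-0.1, 0.4, -1.7]
finger_gap: 55.4
grip_force: 43.0
```

```bash
python3 -m jog '0 0 0.02 0 0 0 1;0 0 0 0 0 0 1';  python3 -m jog '0 0 0.01 0 0 0 1;0 0 0 0 0 0 1'; python3 -m jog '0 0 0.01 0 0 0 1;0 0 0 0 0 0 1'
```

```text
time: 6.38
tool_pos: [590.2, 293.6, 225.6]
tcp_rot: [180.0, 0.0, 0.0]
ft_force: [-0.9, 0.7, -1.9]
finger_gap: 54.7
grip_force: 43.0
time: 6.62
tool_pos: [590.2, 293.6, 224.5]
tcp_rot: [180.0, 0.0, 0.0]
ft_force: [-0.5, -0.2, -2.3]
finger_gap: 55.3
grip_force: 43.0
time: 6.88
tool_pos: [590.3, 293.6, 223.7]
tcp_rot: [180.0, -0.0, 0.0]
ft_force: [0.8, -0.7, -1.0]
finger_gap: 55.6
grip_force: 43.1
```

```bash
python3 -m jog '0 0 0.01 0 0 0 1;0 0 0 0 0 0 1'; python3 -m jog '0 0 0.01 0 0 0 1;0 0 0 0 0 0 1'
```

```text
time: 7.12
tool_pos: [590.5, 293.7, 223.6]
tcp_rot: [-180.0, -0.0, 0.0]
ft_force: [-2.2, -1.3, 5.6]
finger_gap: 55.2
grip_force: 43.4
time: 7.38
tool_pos: [590.6, 293.7, 223.6]
tcp_rot: [-180.0, -0.1, 0.0]
ft_force: [-5.4, -2.8, 11.8]
finger_gap: 55.3
grip_force: 44.0
```

Seated. Release, rise, and go to the short can at (605,-101).

```bash
python3 -m jog '0 0 0 0 0 0 -1;0 0 0 0 0 0 -1;0 0 0 0 0 0 -1;0 0 0 0 0 0 -1;0 0 -0.2 0 0 0 -1' 30; python3 -m jog '0 0 -0.4 0 0 0 -1;0 0 -0.4 0 0 0 -1;0 0.5 0 0 0 0 -1;0 0.6 0 0 0 0 -1;0 0.6 0 0 0 0 -1';python3 -m jog '0 0.6 0 0 0 0 -1;0 0.6 0 0 0 0 -1;0.1 0.6 0 0 0 0 -1;0.04 0.44 0 0 0 0 -1;0 0 0 0 0 0 -1'; python3 -c "
from h import *
go([604.8,-100.7,230],0)
s=snapshot('scene');cv2.imwrite('pics/s1.png',s['img'][:,:,::-1])"
```

```text
time: 8.0
tool_pos: [589.3, 293.2, 240.1]
tcp_rot: [179.9, 0.2, 0.0]
ft_force: [-0.1, 0.4, -0.7]
finger_gap: 85.2
grip_force: 0.0
time: 8.62
tool_pos: [590.3, 122.3, 323.8]
tcp_rot: [-180.0, -0.1, 0.1]
ft_force: [0.5, -0.1, -0.7]
finger_gap: 85.5
grip_force: 0.0
time: 9.25
tool_pos: [604.5, -103.8, 323.5]
tcp_rot: [179.9, -0.1, -0.2]
ft_force: [-0.2, 0.8, -0.1]
finger_gap: 85.7
grip_force: 0.0
shift [ 0.001 -0.032  0.935] n [ 604.5 -103.8  323.5] [ 1.7993e+02 -1.2000e-01 -2.4000e-01]
turn [ 0.001 -0.002 -0.004]
```

View pics/s1.png

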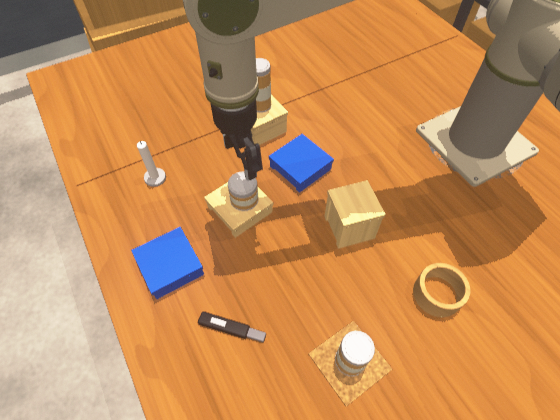

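The mid can stands upright on the mat at (356,350). The gripper is above the short can at (243,187).

```bash
python3 -m jog '0 -0.03 0.2 0 0 0 -1;0 0 0.4 0 0 0 -1;0 0 0.25 0 0 0 -1;0 0 0.08 0 0 0 -1;0 0 0 0 0 0 -1' 30; python3 -m jog '0 0 0 0 0 0 1;0 0 0 0 0 0 1;0 0 0 0 0 0 1;0 0 0 0 0 0 1; 0 0 0 0 0 0 1'; python3 -c "
from h import *
go([427,54.6,290],0)"
```

```text
time: 9.93
tool_pos: [604.1, -96.3, 228.1]
tcp_rot: [-180.0, 0.1, 0.1]
ft_force: [-0.6, 1.2, 0.0]
finger_gap: 85.4
grip_force: 0.0
time: 10.55
tool_pos: [605.1, -97.5, 230.5]
tcp_rot: [180.0, -0.2, 0.0]
ft_force: [0.6, 0.8, 5.6]
finger_gap: 61.3
grip_force: 33.4
shift [-1.779 -1.521 -0.601] n [605.1 -97.5 230.5] [ 1.7997e+02 -1.7000e-01  0.0000e+00]
turn [ 0.    -0.003  0.   ]
```

```bash
python3 -m jog '0 0 -0.2 0 0 0 1;0 0 -0.4 0 0 0 1;0 0 -0.3 0 0 0 1;-0.2 -0.18 0 0 0 0 1;-0.4 -0.35 0 0 0 0 1' 40; python3 -m jog '-0.4 -0.35 0 0 0 0 1;-0.4 -0.35 0 0 0 0 1;-0.3 -0.2 0 0 0 0 1;-0.08 -0.09 0 0 0 0 1; 0 0 0 0 0 0 1'; python3 -c "
from h import *
go([427.3,54.6,290.5],0)"
```

```text
time: 11.18
tool_pos: [544.5, -44.8, 320.7]
tcp_rot: [180.0, -0.2, -0.1]
ft_force: [-0.5, 1.0, -0.3]
finger_gap: 61.0
grip_force: 44.1
time: 11.8
tool_pos: [426.4, 54.9, 319.6]
tcp_rot: [180.0, -0.1, 0.1]
ft_force: [-0.2, -0.2, -1.6]
finger_gap: 61.3
grip_force: 44.1
shift [0.009 0.003 0.291] n [426.4  54.9 319.6] [ 1.7999e+02 -1.0000e-01  5.0000e-02]
turn [ 0.    -0.002  0.001]
```

```bash
python3 -m jog '0 0 0.12 0 0 0 1;0 0 0.1 0 0 0 1;0 0 0.04 0 0 0 1;0 0 0 0 0 0 1'; python3 -m jog '0 0 0.01 0 0 0 1;0 0 0 0 0 0 1';  python3 -m jog '0 0 0.01 0 0 0 1;0 0 0 0 0 0 1'; python3 -m jog '0 0 0.01 0 0 0 1;0 0 0 0 0 0 1'
```

```text
time: 12.3
tool_pos: [426.2, 54.4, 291.9]
tcp_rot: [180.0, 0.1, -0.0]
ft_force: [0.2, 0.0, -2.4]
finger_gap: 61.2
grip_force: 44.1
time: 12.55
tool_pos: [426.4, 54.6, 292.0]
tcp_rot: [-180.0, -0.0, 0.0]
ft_force: [0.2, 0.4, -0.9]
finger_gap: 61.0
grip_force: 44.1
time: 12.8
tool_pos: [426.3, 54.6, 290.8]
tcp_rot: [-180.0, -0.0, 0.0]
ft_force: [-0.2, -0.2, -1.9]
finger_gap: 61.1
grip_force: 44.1
time: 13.05
tool_pos: [426.5, 54.6, 290.6]
tcp_rot: [180.0, -0.0, 0.0]
ft_force: [-3.7, 0.3, 5.5]
finger_gap: 61.1
grip_force: 44.8
```

```bash
python3 -m jog '0 0 0 0 0 0 -1;0 0 0 0 0 0 -1;0 0 0 0 0 0 -1;0 0 0 0 0 0 -1;0 0 -0.2 0 0 0 -1' 30; python3 -m jog '0 0 -0.5 0 0 0 -1;0 0 -0.4 0 0 0 -1;0.02 0.4 0 0 0 0 -1;0.1 0.55 0 0 0 0 -1;0.1 0.55 0 0 0 0 -1';python3 -m jog '0 0.55 0 0 0 0 -1;0 0.55 0 0 0 0 -1;0 0.55 0 0 0 0 -1;0 0.4 0 0 0 0 -1;0 0.15 0 0 0 0 -1'; python3 -c "
from h import *
snapshot('top');go([448,-316.3,318],0)"
```

```text
time: 13.68
tool_pos: [425.5, 54.6, 308.2]
tcp_rot: [180.0, 0.2, 0.0]
ft_force: [0.5, 0.5, 0.3]
finger_gap: 85.4
grip_force: 0.0
time: 14.3
tool_pos: [448.4, -96.7, 400.0]
tcp_rot: [180.0, -0.1, 0.1]
ft_force: [0.4, -0.1, 0.4]
finger_gap: 85.3
grip_force: 0.0
time: 14.92
tool_pos: [447.9, -317.4, 399.3]
tcp_rot: [-180.0, 0.0, -0.1]
ft_force: [-1.1, 0.4, -0.9]
finger_gap: 85.3
grip_force: 0.0
shift [ 0.001 -0.015  0.813] n [ 447.9 -317.8  399.3] [ 1.7998e+02  3.0000e-02 -1.2000e-01]
turn [ 0.     0.001 -0.002]
```

```bash
python3 -m jog '0 -0.02 0.2 0 0 0 -1;0 0 0.35 0 0 0 -1;0 0 0.2 0 0 0 -1;0 0 0.06 0 0 0 -1;0 0 0 0 0 0 -1' 30; python3 -m jog '0 0 0 0 0 0 1;0 0 0 0 0 0 1;0 0 0 0 0 0 1;0 0 0 0 0 0 1; 0 0 0 0 0 0 1'; python3 -c "
from h import *
go([617.6,-107.2,290],0)"
```

```text
time: 15.6
tool_pos: [448.5, -312.9, 318.8]
tcp_rot: [-180.0, 0.0, 0.0]
ft_force: [0.8, -0.3, -1.0]
finger_gap: 85.3
grip_force: 0.0
time: 16.23
tool_pos: [448.6, -313.9, 319.9]
tcp_rot: [179.9, -0.1, -0.0]
ft_force: [-1.0, -1.6, 6.1]
finger_gap: 49.9
grip_force: 30.5
shift [ 1.689 -2.067  0.298] n [ 448.6 -313.9  319.9] [ 1.7991e+02 -1.0000e-01 -1.0000e-02]
turn [ 0.002 -0.002 -0.   ]
```

```bash
python3 -m jog '0 0 -0.15 0 0 0 1;0 0 -0.15 0 0 0 1;0.2 -0.25 0 0 0 0 1;0.35 -0.42 0 0 0 0 1;0.35 -0.42 0 0 0 0 1' 40; python3 -m jog '0.35 -0.42 0 0 0 0 1;0.25 -0.3 0 0 0 0 1;0.15 -0.2 0 0 0 0 1;0.04 -0.05 0 0 0 0 1; 0 0 0 0 0 0 1'; python3 -c "
from h import *
go([617.6,-107.2,289.5],0)"
```

```text
time: 16.85
tool_pos: [539.1, -203.5, 349.8]
tcp_rot: [180.0, -0.0, -0.1]
ft_force: [-0.1, -0.4, -2.4]
finger_gap: 49.8
grip_force: 41.7
time: 17.48
tool_pos: [617.3, -107.4, 348.9]
tcp_rot: [180.0, 0.0, 0.0]
ft_force: [-0.2, -1.1, -2.2]
finger_gap: 49.2
grip_force: 41.6
shift [ 0.003 -0.003  0.594] n [ 617.3 -107.4  348.9] [1.7999e+02 1.0000e-02 3.0000e-02]
turn [0.    0.    0.001]
```

```bash
python3 -m jog '0 0 0.2 0 0 0 1;0 0 0.2 0 0 0 1;0 0 0.1 0 0 0 1;0 0 0.06 0 0 0 1;0 0 0 0 0 0 1'; python3 -m jog '0 0 0.01 0 0 0 1;0 0 0 0 0 0 1';  python3 -m jog '0 0 0.01 0 0 0 1;0 0 0 0 0 0 1'; python3 -m jog '0 0 0.01 0 0 0 1;0 0 0 0 0 0 1'
```

```text
time: 18.1
tool_pos: [617.2, -107.4, 292.2]
tcp_rot: [-180.0, 0.0, -0.0]
ft_force: [-0.0, -0.1, -1.9]
finger_gap: 49.1
grip_force: 41.6
time: 18.35
tool_pos: [617.6, -107.4, 292.4]
tcp_rot: [180.0, -0.1, 0.0]
ft_force: [0.0, 0.2, -1.4]
finger_gap: 49.0
grip_force: 41.6
time: 18.6
tool_pos: [617.3, -107.3, 290.8]
tcp_rot: [180.0, -0.0, 0.0]
ft_force: [-0.8, 0.3, -1.6]
finger_gap: 49.3
grip_force: 41.6
time: 18.85
tool_pos: [617.5, -107.4, 290.1]
tcp_rot: [180.0, -0.0, 0.0]
ft_force: [-0.8, 0.3, -0.7]
finger_gap: 49.7
grip_force: 41.4
```

```bash
python3 -m jog '0 0 0.01 0 0 0 1;0 0 0 0 0 0 1';python3 -m jog '0 0 0 0 0 0 -1;0 0 0 0 0 0 -1;0 0 0 0 0 0 -1;0 0 0 0 0 0 -1;0 0 -0.2 0 0 0 -1' 30; python3 -m jog '0 0 -0.4 0 0 0 -1;0 -0.4 -0.3 0 0 0 -1;0 -0.6 0 0 0 0 -1;0 -0.6 0 0 0 0 -1;0 -0.6 0 0 0 0 -1';python3 -m jog '-0.1 -0.6 0 0 0 0 -1;-0.1 -0.6 0 0 0 0 -1;-0.06 -0.4 0 0 0 0 -1;0 -0.2 0 0 0 0 -1;0 0 0 0 0 0 -1'; python3 -c "
from h import *
s=snapshot('top');cv2.imwrite('pics/t2.png',s['img'][:,:,::-1]);go([590.6,293.7,223],0)
s=snapshot('wrist');cv2.imwrite('pics/w2.png',s['img'][:,:,::-1])"
```

```text
time: 19.1
tool_pos: [617.7, -107.5, 289.9]
tcp_rot: [180.0, -0.1, 0.0]
ft_force: [-1.9, 0.4, 5.3]
finger_gap: 49.5
grip_force: 41.4
time: 19.73
tool_pos: [616.5, -107.2, 307.2]
tcp_rot: [-179.9, 0.2, 0.0]
ft_force: [-0.1, 0.5, -0.4]
finger_gap: 85.2
grip_force: 0.0
time: 20.35
tool_pos: [617.2, 114.3, 380.9]
tcp_rot: [-180.0, -0.1, -0.0]
ft_force: [1.6, -0.5, -0.2]
finger_gap: 85.4
grip_force: 0.0
time: 20.98
tool_pos: [591.4, 293.4, 379.5]
tcp_rot: [-180.0, -0.1, 0.1]
ft_force: [-0.2, -0.6, -0.8]
finger_gap: 85.5
grip_force: 0.0
shift [-0.011 -0.016  1.562] n [591.6 292.2 379.2] [ 1.7998e+02 -4.0000e-02  2.0000e-02]
turn [ 0.    -0.001  0.   ]
```

View pics/t2.png

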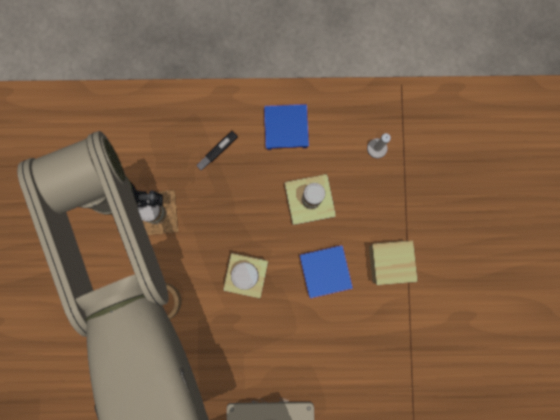

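The tall can is upright on the low riser (lid at 315,193) and the short can is on the high riser (245,275). Now I pick up the mid can.

```bash
python3 -m jog '0 0 0.4 0 0 0 -1;0 0 0.5 0 0 0 -1;0 0 0.4 0 0 0 -1;0 0 0.25 0 0 0 -1;0 0 0 0 0 0 -1' 30; python3 -m jog '0 0 0 0 0 0 1;0 0 0 0 0 0 1;0 0 0 0 0 0 1;0 0 0 0 0 0 1; 0 0 0 0 0 0 1'; python3 -m jog '0 0 -0.3 0 0 0 1;0 0 -0.5 0 0 0 1;0 0 -0.5 0 0 0 1;0 0 -0.5 0 0 0 1;0 0 -0.2 0 0 0 1' 40;  python3 -c "
from h import *
go([454,-310.8,289],0)"
```

```text
time: 21.7
tool_pos: [590.7, 290.3, 220.9]
tcp_rot: [179.9, 0.3, -0.1]
ft_force: [0.1, 0.3, 0.6]
finger_gap: 85.3
grip_force: 0.0
time: 22.32
tool_pos: [592.3, 292.8, 226.2]
tcp_rot: [-180.0, -0.2, 0.0]
ft_force: [0.2, -2.4, 7.1]
finger_gap: 55.3
grip_force: 32.2
time: 22.95
tool_pos: [591.7, 292.9, 428.4]
tcp_rot: [-179.9, -0.3, 0.0]
ft_force: [-0.4, 0.2, -1.3]
finger_gap: 55.0
grip_force: 43.0
shift [-1.387  6.04   1.371] n [591.7 292.9 428.4] [-1.7986e+02 -3.5000e-01  2.0000e-02]
turn [-0.002 -0.006  0.   ]
```

```bash
python3 -m jog '-0.1 0.3 0 0 0 0 1;-0.12 0.55 0 0 0 0 1;-0.12 0.55 0 0 0 0 1;-0.12 0.55 0 0 0 0 1;-0.12 0.55 0 0 0 0 1'; python3 -m jog '-0.12 0.55 0 0 0 0 1;-0.12 0.55 0 0 0 0 1;-0.12 0.55 0 0 0 0 1;-0.12 0.55 0 0 0 0 1;-0.12 0.55 0 0 0 0 1'; python3 -m jog '-0.12 0.45 0 0 0 0 1;-0.08 0.3 0 0 0 0 1;0 0.05 0 0 0 0 1;0 0 0 0 0 0 1';  python3 -c "
from h import *
go([454,-310.8,291.5],0)"
```

```text
time: 23.58
tool_pos: [532.4, 41.1, 422.0]
tcp_rot: [180.0, 0.1, 0.0]
ft_force: [-0.1, -0.5, -2.2]
finger_gap: 55.1
grip_force: 43.1
time: 24.2
tool_pos: [472.4, -233.9, 422.2]
tcp_rot: [-179.9, 0.1, 0.0]
ft_force: [1.3, -0.0, -1.3]
finger_gap: 55.3
grip_force: 43.1
time: 24.7
tool_pos: [453.3, -312.1, 422.5]
tcp_rot: [-179.9, 0.1, -0.0]
ft_force: [-0.0, -0.1, -1.7]
finger_gap: 55.3
grip_force: 43.2
shift [ 0.008 -0.011  1.31 ] n [ 453.3 -312.1  422.5] [-1.7991e+02  7.0000e-02 -2.0000e-02]
turn [-0.001  0.001 -0.   ]
```

```bash
python3 -m jog '0 -0.01 0.3 0 0 0 1;0 0 0.4 0 0 0 1;0 0 0.3 0 0 0 1;0 0 0.2 0 0 0 1;0 0 0 0 0 0 1'; python3 -m jog '0 0 0.03 0 0 0 1;0 0 0.02 0 0 0 1;0 0 0 0 0 0 1'; python3 -m jog '0 0 0.02 0 0 0 1;0 0 0 0 0 0 1';  python3 -m jog '0 0 0.01 0 0 0 1;0 0 0 0 0 0 1'
```

```text
time: 25.32
tool_pos: [453.1, -310.2, 302.0]
tcp_rot: [-179.9, 0.1, 0.1]
ft_force: [0.4, -0.4, -1.1]
finger_gap: 55.0
grip_force: 43.2
time: 25.7
tool_pos: [453.5, -311.6, 299.4]
tcp_rot: [180.0, -0.1, -0.0]
ft_force: [0.3, 0.7, -1.4]
finger_gap: 55.3
grip_force: 43.2
time: 25.95
tool_pos: [453.3, -311.4, 296.6]
tcp_rot: [-180.0, 0.0, -0.0]
ft_force: [0.2, 0.1, -1.8]
finger_gap: 55.1
grip_force: 43.2
time: 26.2
tool_pos: [453.3, -311.4, 295.6]
tcp_rot: [-180.0, 0.0, 0.0]
ft_force: [-0.9, 0.4, -2.3]
finger_gap: 55.2
grip_force: 43.2
```

```bash
python3 -m jog '0 0 0.02 0 0 0 1;0 0 0 0 0 0 1'; python3 -m jog '0 0 0.01 0 0 0 1;0 0 0 0 0 0 1';  python3 -m jog '0 0 0.01 0 0 0 1;0 0 0 0 0 0 1'
```

```text
time: 26.45
tool_pos: [453.3, -311.3, 293.4]
tcp_rot: [-180.0, 0.0, 0.0]
ft_force: [-0.7, -0.2, -1.6]
finger_gap: 55.0
grip_force: 43.2
time: 26.7
tool_pos: [453.3, -311.4, 292.6]
tcp_rot: [-180.0, 0.0, 0.0]
ft_force: [0.4, 1.0, -1.2]
finger_gap: 55.0
grip_force: 43.2
time: 26.95
tool_pos: [453.4, -311.4, 292.3]
tcp_rot: [180.0, -0.0, 0.0]
ft_force: [-1.8, 2.1, 3.9]
finger_gap: 55.3
grip_force: 43.5
```

Contact. Release, rise, back off to y = -560, and check all three.

```bash
python3 -m jog '0 0 0 0 0 0 -1;0 0 0 0 0 0 -1;0 0 0 0 0 0 -1;0 0 0 0 0 0 -1;0 0 -0.2 0 0 0 -1' 30; python3 -m jog '0 0 -0.5 0 0 0 -1;0 0 -0.5 0 0 0 -1;0 0.4 0 0 0 0 -1;0 0.5 0 0 0 0 -1;0 0.5 0 0 0 0 -1';python3 -m jog '0 0.5 0 0 0 0 -1;0 0.4 0 0 0 0 -1;0 0.2 0 0 0 0 -1;0 0 0 0 0 0 -1;0 0 0 0 0 0 -1'; python3 - <<'E'
from h import *
s=snapshot('top');a=s['img'][:,:,::-1]
r=lambda x,y:cv2.resize(a[y:y+65,x:x+65],None,fx=6,fy=6,interpolation=cv2.INTER_CUBIC)
cv2.imwrite('pics/f1.png',cv2.hconcat([r(280,165),r(215,240)]))
cv2.imwrite('pics/f2.png',a[100:320,120:450])
cv2.imwrite('pics/f3.png',r(365,230))
cv2.imwrite('pics/f4.png',snapshot('scene')['img'][:,:,::-1])
E
```

```text
time: 27.58
tool_pos: [452.7, -310.9, 310.5]
tcp_rot: [-179.9, 0.2, 0.0]
ft_force: [0.8, 0.5, 0.6]
finger_gap: 85.3
grip_force: 0.0
time: 28.2
tool_pos: [453.4, -452.7, 414.1]
tcp_rot: [179.9, -0.1, 0.0]
ft_force: [1.3, 0.4, 1.0]
finger_gap: 85.3
grip_force: 0.0
time: 28.82
tool_pos: [453.5, -560.8, 412.6]
tcp_rot: [180.0, -0.0, 0.0]
ft_force: [-0.1, -0.4, 0.4]
finger_gap: 85.1
grip_force: 0.0
```

View pics/f1.png

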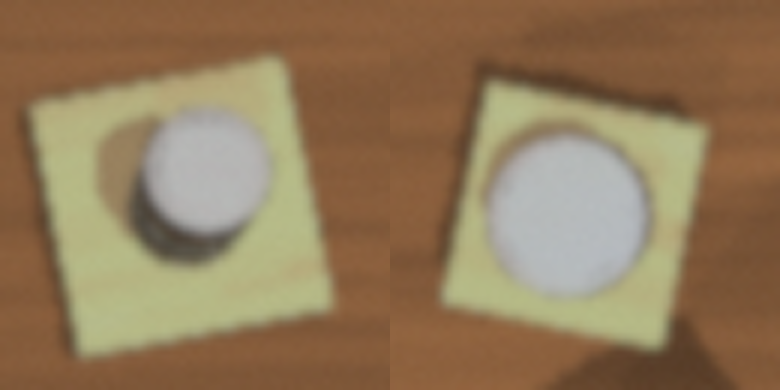

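View pics/f3.png

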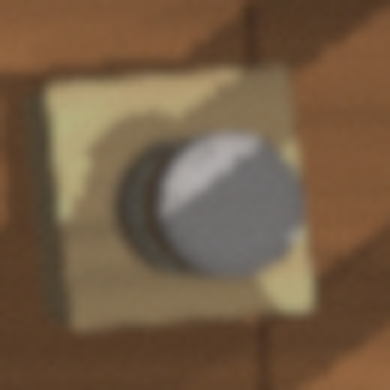

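View pics/f4.png

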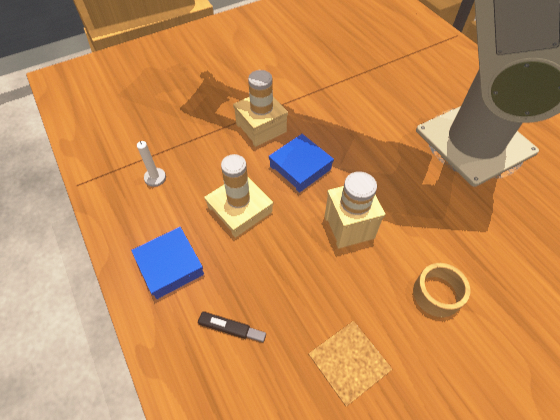

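The lids are at (207,169) and (569,214) in the double crop, and (232,204) in the single one. All three cans are upright on the right risers, and the bystanders haven't moved. Checking how well they are centred.

```bash
python3 - <<'E'
from h import *
s=snapshot('top')
for n,p,o,c in(("tall",(207,169),(280,165),(617.6,-107.2)),("short",(569-390,214),(215,240),(427.3,54.6)),("mid",(232,204),(365,230),(454,-310.8))):
    q=ray(s,[np.array(p)/6+o],160)[0,:2]; print(n,q.round(1),(q-c).round(1))
E
```

```text
tall [ 616.3 -109.2] [-1.3 -2. ]
short [428.   53.5] [ 0.7 -1.1]
mid [ 450.4 -310.4] [-3.6  0.4]
```

All within about 4 mm of centre, so I'm handing in.

```bash
python3 -c "
from bench import *
print(hand_in())"
```

```text
the job is handed in; nothing more can be done
None
```

I handed the job in after about 29 s: the short canister is on the high riser, the mid one on the middle riser and the tall one on the low riser, all upright within about 4 mm of centre with lids at 160 mm by the given sizes, and the candle, cutter and tape core were not moved.

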